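# Ease a stuck relay out of its test socket

### The job

The orange plug-in relay is stuck in the clip socket of the sprung green test board: first give it a shot of contact cleaner by pressing the red can's white nozzle cap down and letting it spring back up. Then grip the relay's head and rock it free in its socket, easing one clipped end up and then, tipping it back, the other; do not yank it straight up, which drags the board up on its springs, and do not bend it far over (20 degrees is plenty). Finish while still holding the relay upright, just clear of the clips and about 3 cm above where it sat, and leave everything else on the bench where it is.

Things in the scene. Friction and masses are not known exactly. Their poses are not given: they have to be found in the camera images.
- relay_head (a point): Centre of the relay's orange grip head, 34 (x) x 26 (y) x 36 mm (z) along its own axes, z up. Grip it from above on its x faces (34 mm apart). Beside the head nothing rises higher than 29 mm below this point. The relay weighs about 0.12 kg. Under the head a 10 mm black neck, then the black foot, whose underside is 44 mm below this point.
- socket (a point): Centre of the socket floor on the green board, about 43 mm above the bench; x runs through the two white clips and is the direction of rocking, z up. Black walls (tops 11 mm above the floor) guide the foot's y faces with 1 mm to spare. A straight pull works against both clips, 26 N. Turn the relay by 0.26 rad about the bottom edge of one end and the other end rises over its nose.
- clip_a_nose (a point): White sprung clip at the socket's - x end: this point is on the axis of its nose (flat on top, rounded below, 2 mm radius, along y), 22 mm from the socket's centre, 8 mm above its floor; clip top 5 mm higher. It gives outward and holds that end's ridge down with about 13 N. Once that end is 9 mm up the nose springs back under the ridge and carries it.
- clip_b_nose (a point): White sprung clip at the socket's + x end: this point is on the axis of its nose (flat on top, rounded below, 2 mm radius, along y), 22 mm from the socket's centre, 8 mm above its floor; clip top 5 mm higher. It gives outward and holds that end's ridge down with about 13 N. Once that end is 9 mm up the nose springs back under the ridge and carries it.
- plate (a joint): Height of the sprung green board (150 x 126 mm) in m: 0 at rest, positive when pulled up, negative when pushed down. Springs of 1500 N/m both ways: at 6 mm of lift 9 N, less than even one clip resists a straight pull. Stop 6 mm down.
- fixture: Grey base of the test fixture, fixed to the bench, 160 x 136 x 20 mm, with a steel guide post at each corner (tops 54 mm above the bench). Origin at the centre of its underside; x and y as the socket's, the socket is over its centre.
- cap_top (a point): Centre of the top of the white nozzle cap, a disc of 14 mm radius, 182 mm above the bench, on a red can of 25 mm radius fixed in a holder (foot 85 x 85 mm) on the bench, 160 to 200 mm from the socket along the fixture's +y; a thin red tube, 52 mm long from the cap's axis, points at the socket.
- cap (a joint): How far the cap is pressed down, m: 0 up, 0.005 fully down. It springs back: 2 N to start, 6 N fully down. It counts as pressed from 0.003.
- spool: Silver solder spool standing on the bench, 60 mm across, 43 mm high; origin at the centre of its underside. Leave alone.
- screwdriver_grip (a point): Red handle of a small screwdriver lying on the bench beyond the fixture, 160 mm long. Leave alone.
- multimeter: Teal multimeter lying flat, 180 x 85 x 36 mm; origin at the centre of its underside. Leave alone.
- tin: Steel tin, 64 mm across, 40 mm high; origin at the centre of its underside. Leave alone.
- flux: Small amber bottle, 40 mm across, 85 mm high; origin at the centre of its underside. Leave alone.
- brush_grip (a point): Handle of a brush lying on the bench, 150 mm long. Leave alone.
- bin: Yellow open parts bin, 100 x 140 x 50 mm; origin at the centre of its underside. Leave alone.
- relay: The relay as a whole; origin at the centre of the foot's underside, 44 mm below point relay_head, same axes. Foot 40 (x) x 22 (y) x 18 mm, standing on the socket floor at the start; on each x end a ridge along y (rounded on top, flat below) sticks out 2 mm, from 1.5 to 6.5 mm above the underside, under the nose of that end's clip.
There are look-alikes about, which are no part of the job. What is shaped like the part that bears cap_top but blue is not meant.

How it is judged:
By the outcome, as a careful person would: the job done as asked, in the order asked, and still so for the second after the job is handed in, while the arm keeps its last pose, push and grip.
It also fails if it takes over 45 s, if anything falls off the work surface, if the arm or the gripper's body presses on something with over 40 N, if the wrist force passes 120 N, or if a joint passes its speed limit or range.

### The arm

A 7-joint arm with a two-finger parallel gripper is mounted at the origin on the work surface. World frame = base frame: x ahead of the robot, y to its left, z up, the work surface at z = 0. Lengths are in m, angles in rad, forces in N, time in s.
With the tool pointing down it reaches from about 0.425 to 0.875 m from the base axis. Payload 4.7 kg.
Tool frame: the origin (TCP) lies midway between the tips of the shut fingers; the grasp point (between the pads) lies 19 mm behind it; z points along the fingers, y is the line along which they close (so a half turn about z gives the same grasp; the last joint's range is limited). The gripper opens to 87 mm and grips with 3 to 60 N. Pads are 19 mm wide; open, the fingers measure 117 mm over their backs; the gripper's body (75 mm by 190 mm) begins 51 mm behind the grasp point.
Start: joints at [-1.333, 0.321, -0.07, 1.45, 0.023, 1.371, -0.057], TCP at [0.144, 0.634, 0.223] pointing down, gripper open.
Joint ranges: [-2.86, 2.86], [-0.3, 2.09], [-1.38, 1.24], [0.06, 2.45], [-1.56, 4.7], [0.09, 2.05], [-2.69, 2.69]. Speed limits (rad/s): [2.57, 2.57, 3.14, 3.14, 3.14, 3.14, 3.14].

### API

Orientations are given as a unit quaternion [x, y, z, w].
In Python, from station import telemetry, snapshot, camera_model, robot gives the robot as it stands.
- The arm moves only by the shell command python3 -m handwheel 'ROWS' [FORCE]. ROWS is JSON, a list that holds one entry, the list of rows, each a list of 7 numbers: the shift along the world's x, y, z in units of 2 cm (1.0 is 2 cm), then the turn, a rotation vector about the world's x, y, z in units of pi rad (1.0 is pi rad), then the opening, from 0 (shut) to 1 (fully open). In form: [[[x, y, z, ax, ay, az, hand], ...]]. A call has 1 to 8 rows; each row shifts and turns the commanded pose from where the row before left it; what a row does not reach is not made up. A row lasts 1/8 s, in which the tool goes at most 62.5 mm and 10.7 degrees, less where a joint would pass 70% of its speed; a pose out of reach is approached as far as the arm can. A call with a number of a shift or a turn outside -1 to 1 is refused whole. A call with a gripper value outside its range is refused whole. The fingers move at their own pace and stop on an object; FORCE is the grip in N (left out, the last holds). Time passes only in rows, so rows that do not move let the fingers close. It gives the time, the measured TCP pose, the force, the opening and the grip force at its end, in the units of the state.
- telemetry.sense(): the state, without advancing time (a new reading comes with each control period).
- snapshot(name): name is "scene" or "top"; returns the picture (400x640x3 uint8, blue, green, red); there is no depth.
- camera_model(name): a dict with "mtx" (3x3 intrinsics, pixels), "k1" (the pictures are not rectified: a ray, as slopes to the right and down, at radius r is drawn at 1 + k1 r^2 times it, then the intrinsics apply), "position" and "orientation" of the camera in the world. Camera axes: x right, y down, z forward; pixel columns grow to the right and rows downward; lengths in m; the calibration is good to about 2 mm. A picture is of the moment at which its call begins. camera_model takes no time and is no camera call.
- robot.close_job(): hands the job in; it is judged then, once.
The state is a dict: "time": time; "joints": joint angles; "qvel": joint speeds; "effort": joint torques, N m; "ee_pos": TCP position; "tcp_rot": TCP orientation; "force": force on the tool from outside, world axes, zero at the start; "torque": the same for the moment, N m; "grip_width": finger opening in m; "finger_force": force on a finger pad.
Only numpy, scipy, OpenCV 4.12 (cv2) and the standard library are available. Lean on these libraries where they do the work, as an engineer would, in place of code of your own. Each camera call takes 0.05 s, during which the arm holds its last target. There are 200 camera calls.

## Working session

There is one attempt and no reset: what is moved stays moved. The work goes in short steps, Python scripts to look and compute and a shell command to move; the robot and the scene stay as the last step left them, time stands still between calls to the robot, and variables do not carry over. Pictures are saved under pics/ and viewed, at most 10 in all, crops included, and the job is handed in when it is done.

```bash
mkdir -p pics; ls
cat > h.py <<'E'
import numpy as np, cv2
from scipy.spatial.transform import Rotation as R
from station import telemetry, snapshot, camera_model, robot
def ray(cam,u,v):
    m=camera_model(cam);K=np.array(m["mtx"]);d=np.array([(u-K[0,2])/K[0,0],(v-K[1,2])/K[1,1]])
    s=d.copy()
    for _ in range(20): s=d/(1+m["k1"]*(s@s))
    return np.array(m["position"]),R.from_quat(m["orientation"]).apply([s[0],s[1],1])
def at(cam,u,v,z):
    p,d=ray(cam,u,v);return p+d*(z-p[2])/d[2]
def proj(cam,P):
    m=camera_model(cam);K=np.array(m["mtx"]);c=R.from_quat(m["orientation"]).inv().apply(np.array(P)-m["position"])
    s=c[:2]/c[2];s=s*(1+m["k1"]*(s@s));return np.array([K[0,0]*s[0]+K[0,2],K[1,1]*s[1]+K[1,2]])
E
python3 - <<'E'
from h import *
for n in("scene","top"):
    cv2.imwrite(f"pics/{n}0.png",snapshot(n)); m=camera_model(n);print(n,m)
print(telemetry.sense())
E
```

```text
pics
scene {'mtx': array([[466.33537889,   0.        , 324.85264599],
       [  0.        , 466.33537889, 198.79523323],
       [  0.        ,   0.        ,   1.        ]]), 'k1': -0.06717138787840372, 'position': array([ 1.34572019, -0.67703221,  0.93907812]), 'orientation': array([ 0.79378004,  0.39972761, -0.20690152, -0.40905116])}
top {'mtx': array([[441.36633773,   0.        , 311.90918821],
       [  0.        , 441.36633773, 196.26884   ],
       [  0.        ,   0.        ,   1.        ]]), 'k1': -0.06107200484935919, 'position': array([0.23774153, 0.01031171, 1.6159603 ]), 'orientation': array([-0.6959674 ,  0.71364351, -0.05661136,  0.05601316])}
{'time': 0.1, 'joints': array([-1.33290932,  0.3217632 , -0.07008033,  1.45154563,  0.0226296 ,
        1.37083671, -0.05692723]), 'qvel': array([-0.0001768 , -0.00439843,  0.00041812, -0.00212169,  0.00145202,
        0.0007694 ,  0.00014923]), 'effort': array([ 6.99880525e-05, -4.92564654e+01, -4.05493928e-01, -3.13403320e+01,
       -6.41384278e-02,  3.93498782e-02,  7.66445578e-05]), 'ee_pos': array([0.14419925, 0.63328418, 0.22156528]), 'tcp_rot': array([ 1.11659024e-01,  9.93746186e-01, -8.82410973e-04, -3.61381053e-05]), 'force': array([-0.48167414,  0.19642855,  0.25390961]), 'torque': array([ 0.05472765,  0.0689745 , -0.03014059]), 'finger_force': 0.0, 'grip_width': 0.0871554786106788}
```

View pics/scene0.png

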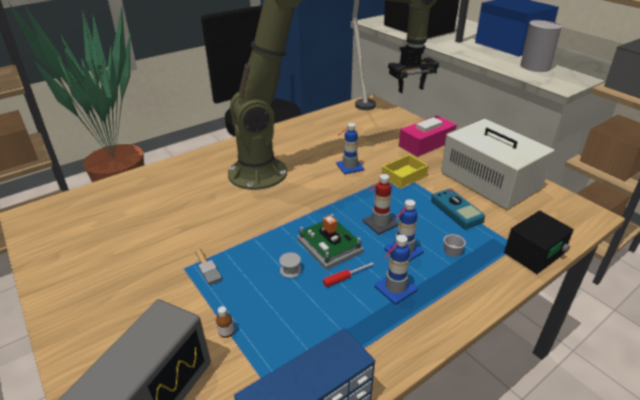

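View pics/top0.png

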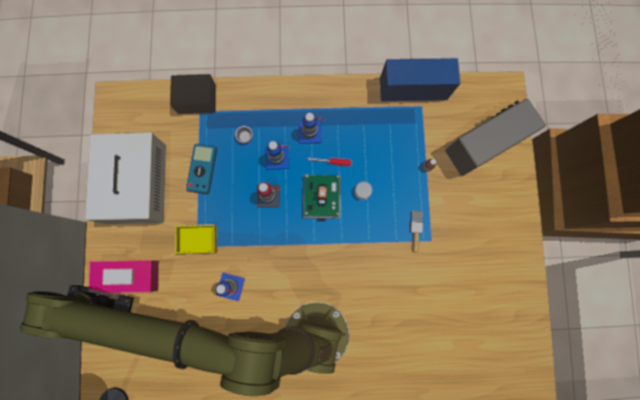

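The scene view shows the red can at (383,200), with its white cap at about (384,180), and the orange relay at (330,225) on the green board. The blue-can look-alikes are at (350,148), (408,228) and (399,268). In the top view the red can's cap is at (263,187), the relay at (322,195), and the blue cans at (272,147), (309,118) and (223,288). I choose the red can and check it in a close crop.

Run:
```python
from h import *
t=cv2.imread("pics/top0.png")[155:230,240:350];s=cv2.imread("pics/scene0.png")[165:275,290:430]
a=cv2.resize(t,None,fx=5,fy=5,interpolation=cv2.INTER_CUBIC);b=cv2.resize(s,None,fx=5,fy=5,interpolation=cv2.INTER_CUBIC)
cv2.imwrite("pics/t1.png",a);cv2.imwrite("pics/s1.png",b)
print(at("top",263,187,.182),at("top",322,192,.1),at("scene",384,180,.182))
```

```text
[0.50338552 0.16700502 0.182     ] [ 0.49566159 -0.02956422  0.1       ] [0.51710997 0.15335884 0.182     ]
```

View pics/t1.png

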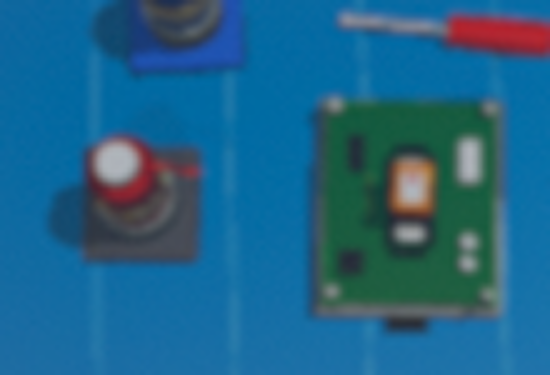

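View pics/s1.png

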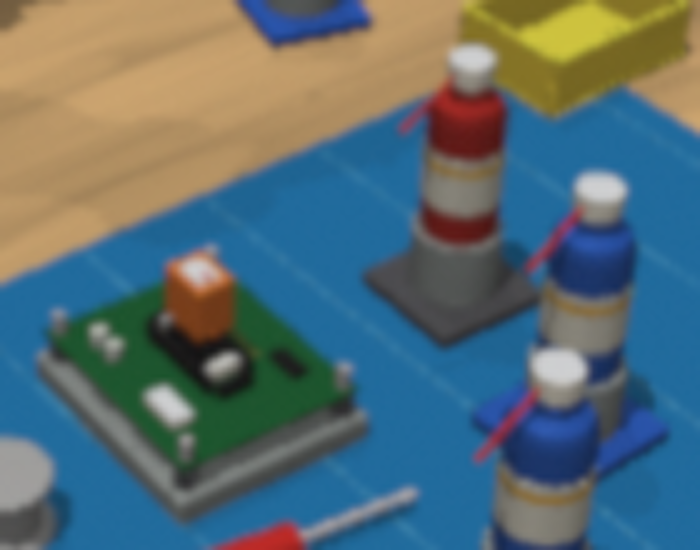

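The crops show the only can with a red body, with its cap centred at top (263.2,187.2) and scene (384.0,176.0). The relay is orange with a white label, and its clips lie roughly along world x. The post tops are at top crop (336,104), (491,107), (331,291) and (489,294).

Run:
```python
from h import *
def tri(a,b):
    (p,d),(q,e)=ray("top",*a),ray("scene",*b)
    s,t=np.linalg.lstsq(np.c_[d,-e],q-p,rcond=None)[0];A,B=p+s*d,q+t*e
    return (A+B)/2,np.linalg.norm(A-B)
T=lambda c:((c[0]+.5)/5-.5+240,(c[1]+.5)/5-.5+155)
S=lambda c:((c[0]+.5)/5-.5+290,(c[1]+.5)/5-.5+165)
print("cap",tri(T((118,163)),S((472,57))),at("top",*T((118,163)),.182),at("scene",*S((472,57)),.182))
tp=[(336,104),(491,107),(331,291),(489,294)];sp=[(343,370),(187,440),(212,250),(57,317)]
P=np.array([at("top",*T(c),.054) for c in tp]);Q=np.array([at("scene",*S(c),.054) for c in sp])
print(P,Q,P.mean(0),Q.mean(0))
for X in(P,Q):
    for i,j in((2,0),(3,1)): d=X[i]-X[j];print("xaxis yaw",np.arctan2(-d[1],-d[0]))
    for i,j in((0,1),(2,3)): d=X[i]-X[j];print("yaxis",np.arctan2(-d[0],d[1]))
print("label",tri(T((411,187)),S((198,270))))
# orange mask top centroid
for n in("top0","scene0"):
    im=cv2.imread(f"pics/{n}.png");h=cv2.cvtColor(im,cv2.COLOR_BGR2HSV)
    m=cv2.inRange(h,(5,120,120),(18,255,255));r=np.zeros_like(m);
    sl=(slice(180,205),slice(312,332)) if n=="top0" else (slice(205,240),slice(315,345));r[sl]=m[sl]
    v,u=np.nonzero(r);print(n,u.min(),u.max(),v.min(),v.max())
c=(P.mean(0)+Q.mean(0))/2
```

```text
cap (array([0.50251007, 0.16631221, 0.18361737]), np.float64(0.00035198810695100807)) [0.50269685 0.16634802 0.182     ] [0.50077231 0.16829294 0.182     ]
[[ 0.5656787   0.02237133  0.054     ]
 [ 0.56065795 -0.08951343  0.054     ]
 [ 0.42978618  0.02908104  0.054     ]
 [ 0.42479399 -0.08342132  0.054     ]] [[ 0.5646031   0.02069664  0.054     ]
 [ 0.55893045 -0.08890919  0.054     ]
 [ 0.4268058   0.02911266  0.054     ]
 [ 0.42407732 -0.08598501  0.054     ]] [ 0.4952292  -0.03037059  0.054     ] [ 0.49360417 -0.03127122  0.054     ]
xaxis yaw -0.04933500879478102
xaxis yaw -0.04480977865038041
yaxis -0.044844191713644586
yaxis -0.0443449910690946
xaxis yaw -0.06099958440500277
xaxis yaw -0.021680759030608135
yaxis -0.05170887929728482
yaxis -0.023701330263003053
label (array([ 0.49345311, -0.03008192,  0.10740557]), np.float64(0.0034019594888004792))
top0 319 326 188 196
scene0 324 335 218 228
```

The cap is at (0.502, 0.167, 0.182) and the socket at about (0.4945, -0.0305), with yaw -0.045. The two cameras agree, and the can sits 197 mm from the socket, within the stated 160 to 200 mm. First move is to above the cap, fingers shut and turned so they close along the fixture's x.

```bash
python3 -m handwheel '[[[0.746,-0.971,0.3,0,0,-0.0185,0],[0.746,-0.971,0.3,0,0,-0.0185,0],[0.746,-0.971,0.2,0,0,-0.0185,0],[0.746,-0.971,0,0,0,-0.0185,0],[0.746,-0.971,0,0,0,-0.0185,0],[0.746,-0.971,0,0,0,-0.0185,0],[0.746,-0.971,0,0,0,-0.0185,0],[0.746,-0.971,0,0,0,-0.0185,0]]]' 10
python3 -m handwheel '[[[0.746,-0.971,0,0,0,-0.0185,0],[0.746,-0.971,0,0,0,-0.0185,0],[0.746,-0.971,0,0,0,-0.0185,0],[0.746,-0.971,0,0,0,-0.0185,0],[0.746,-0.971,0,0,0,-0.0185,0],[0.746,-0.971,0,0,0,-0.0185,0],[0.746,-0.971,0,0,0,-0.0185,0],[0.746,-0.971,0,0,0,-0.0185,0]]]'
```

```text
time: 1.1
ee_pos: [0.2646, 0.4771, 0.2385]
tcp_rot: [0.339, 0.941, -0.0, 0.0]
force: [1.1, -0.5, -0.3]
grip_width: 0.0154
finger_force: 0.0
time: 2.1
ee_pos: [0.384, 0.3218, 0.2386]
tcp_rot: [0.547, 0.837, 0.0, 0.0]
force: [-0.2, 0.8, -0.1]
grip_width: 0.0004
finger_force: 0.0
```

```bash
python3 -m handwheel '[[[0.74,-0.968,0,0,0,-0.0185,0],[0.74,-0.968,0,0,0,-0.0185,0],[0.74,-0.968,0,0,0,-0.0185,0],[0.74,-0.968,0,0,0,-0.0185,0],[0.74,-0.968,0,0,0,-0.0185,0],[0.74,-0.968,-0.3,0,0,-0.0185,0],[0.74,-0.968,-0.5,0,0,-0.0185,0],[0.74,-0.968,-0.5,0,0,-0.0185,0]]]'
python3 -m handwheel '[[[0,0,-0.5,0,0,0,0],[0,0,-0.3,0,0,0,0],[0,0,0,0,0,0,0]]]'
python3 - <<'E'
from h import *
cv2.imwrite("pics/s2.png",cv2.resize(snapshot("scene")[110:240,320:450],None,fx=4,fy=4,interpolation=cv2.INTER_CUBIC))
s=telemetry.sense();print(s["ee_pos"],s["tcp_rot"],s["joints"],s["force"])
E
```

```text
time: 3.1
ee_pos: [0.5021, 0.1668, 0.2115]
tcp_rot: [0.725, 0.689, -0.0, -0.0]
force: [-0.2, 0.5, 0.3]
grip_width: 0.0002
finger_force: 0.0
time: 3.48
ee_pos: [0.5005, 0.1692, 0.1959]
tcp_rot: [0.723, 0.691, -0.001, -0.0]
force: [-0.4, 0.3, 0.7]
grip_width: 0.0009
finger_force: 0.0
[0.50084709 0.16923598 0.19640688] [ 7.23132043e-01  6.90709778e-01 -1.26167129e-04 -1.84478267e-04] [-0.79627991  0.07492595  0.44346673  1.8024385  -0.03386358  1.27199224
 -0.38977279] [ 0.21740679 -0.84002584  0.03241554]
```

View pics/s2.png

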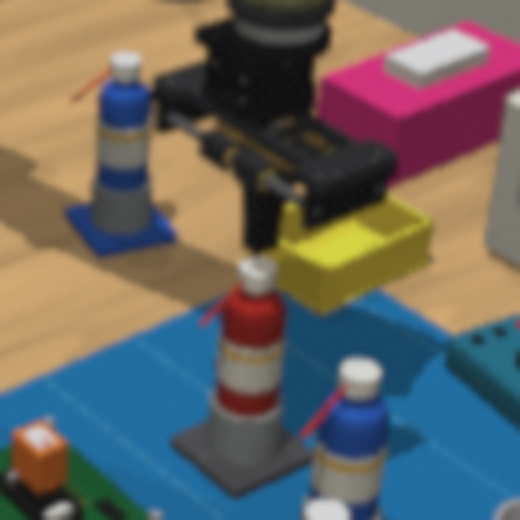

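The shut fingers at crop (258,250) are right over the red can's white cap at (257,270). Now I press.

```bash
python3 -m handwheel '[[[0,0,-0.4,0,0,0,0],[0,0,-0.25,0,0,0,0],[0,0,-0.1,0,0,0,0],[0,0,0,0,0,0,0]]]'
python3 -m handwheel '[[[0,0,-0.1,0,0,0,0],[0,0,0,0,0,0,0]]]'
```

```text
time: 4.03
ee_pos: [0.5011, 0.1684, 0.1817]
tcp_rot: [0.724, 0.69, -0.0, -0.0]
force: [-1.9, 0.3, 3.3]
grip_width: 0.0005
finger_force: 1.2
time: 4.28
ee_pos: [0.5013, 0.1684, 0.1798]
tcp_rot: [0.724, 0.69, 0.0, -0.0]
force: [-1.7, 0.4, 4.1]
grip_width: 0.0003
finger_force: 2.0
```

```bash
python3 -m handwheel '[[[0,0,-0.12,0,0,0,0],[0,0,-0.08,0,0,0,0],[0,0,0,0,0,0,0]]]'
```

```text
time: 4.65
ee_pos: [0.5014, 0.1685, 0.1773]
tcp_rot: [0.724, 0.69, 0.0, -0.0]
force: [-7.2, -0.4, 14.0]
grip_width: 0.0005
finger_force: 6.6
```

The force of 14 N is well above the 6 N needed, so the cap is fully down. Now I release it and go over to the relay with the hand open.

```bash
python3 -m handwheel '[[[0,0,0.5,0,0,0,0],[0,0,0.8,0,0,0,0],[0,0,0.8,0,0,0,0.3],[0,-1,0,0,0,0,1],[0,-1,0,0,0,0,1],[0,-1,0,0,0,0,1],[0,-1,0,0,0,0,1],[0,-1,0,0,0,0,1]]]'
python3 -m handwheel '[[[0,-1,0,0,0,0,1],[0,-1,0,0,0,0,1],[0,-1,0,0,0,0,1],[-0.15,-1,0,0,0,0,1],[-0.18,-0.95,-1,0,0,0,1],[0,0,-1,0,0,0,1],[0,0,-1,0,0,0,1],[0,0,0,0,0,0,1]]]'
python3 - <<'E'
from h import *
s=snapshot("scene")[165:275,290:410];t=snapshot("top")[155:230,270:370]
s=cv2.resize(s,(480,440),interpolation=cv2.INTER_CUBIC);t=cv2.resize(t,(320,240),interpolation=cv2.INTER_CUBIC)
o=np.zeros((440,800,3),np.uint8);o[:,:480]=s;o[:240,480:]=t;cv2.imwrite("pics/g1.png",o)
s=telemetry.sense();print(s["ee_pos"],s["tcp_rot"],s["joints"],s["force"])
for z in(.06,):
  for n in("scene","top"):print(proj(n,[.4945,-.0305,.105]))
E
```

```text
time: 5.65
ee_pos: [0.5013, 0.0665, 0.2174]
tcp_rot: [0.724, 0.69, -0.0, -0.0]
force: [-0.2, -0.3, 0.8]
grip_width: 0.0528
finger_force: 0.0
time: 6.65
ee_pos: [0.4934, -0.0314, 0.1563]
tcp_rot: [0.724, 0.69, -0.001, -0.001]
force: [0.5, -0.1, 0.3]
grip_width: 0.087
finger_force: 0.0
[ 0.49500103 -0.03112372  0.15811839] [7.23860730e-01 6.89946071e-01 1.36783619e-04 2.08581790e-04] [-0.60431263  0.02600226  0.62819248  1.93017464 -0.01634995  1.18993586
 -0.01817746] [ 0.75142744 -0.33291759  1.8029756 ]
[329.88154903 219.43348077]
[322.3097699  192.08060661]
```

View pics/g1.png

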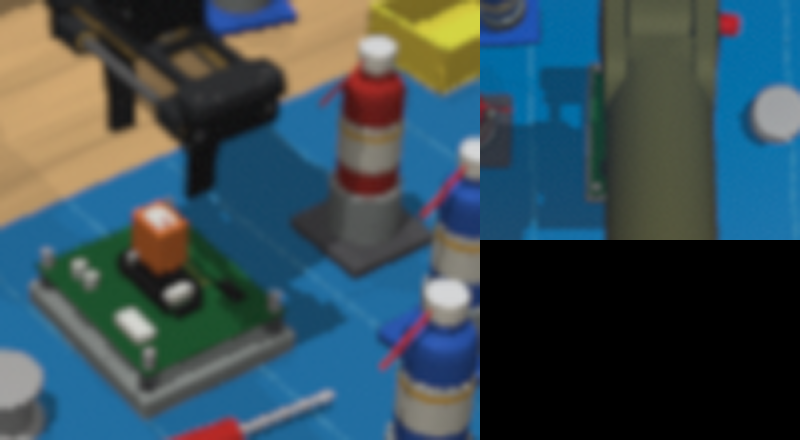

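The head top appears at crop (160,218), which is exactly where my estimate projects. The fingers straddle it along x, so I descend.

```bash
python3 -m handwheel '[[[0,0,-0.8,0,0,0,1],[0,0,-0.8,0,0,0,1],[0,0,-0.8,0,0,0,1],[0,0,-0.8,0,0,0,1],[0,0,-0.7,0,0,0,1],[0,0,-0.4,0,0,0,1],[0,0,0,0,0,0,1]]]'
python3 -m handwheel '[[[0,0,0,0,0,0,0.5],[0,0,0,0,0,0,0.42],[0,0,0,0,0,0,0.35],[0,0,0,0,0,0,0.3],[0,0,0,0,0,0,0.3]]]' 15
python3 -c "
from h import *
s=telemetry.sense();print(s['ee_pos'],s['tcp_rot'],s['force'],s['torque'],s['grip_width'])"
```

```text
time: 7.62
ee_pos: [0.4944, -0.0309, 0.071]
tcp_rot: [0.724, 0.69, -0.001, -0.0]
force: [0.6, 0.3, 0.0]
grip_width: 0.0869
finger_force: 0.0
time: 8.25
ee_pos: [0.4948, -0.0308, 0.0717]
tcp_rot: [0.724, 0.69, 0.0, 0.0]
force: [-0.0, 0.8, 0.7]
grip_width: 0.045
finger_force: 0.0
[ 0.4948406  -0.03081443  0.07165818] [7.23831096e-01 6.89977198e-01 7.62469274e-05 6.97807356e-05] [-3.68818228e-04  7.68583236e-01  7.45118312e-01] [-0.10556274  0.00671028  0.03180434] 0.044974028706863366
```

```bash
python3 -m handwheel '[[[0,0,0,0,0,0,0.2],[0,0,0,0,0,0,0.1],[0,0,0,0,0,0,0],[0,0,0,0,0,0,0]]]' 15
python3 -m handwheel '[[[0,0,0,0,0,0,0],[0,0,0,0,0,0,0]]]' 40
```

```text
time: 8.75
ee_pos: [0.4947, -0.0308, 0.0715]
tcp_rot: [0.724, 0.69, -0.0, -0.0]
force: [-0.1, 0.3, -0.0]
grip_width: 0.0341
finger_force: 15.0
time: 9.0
ee_pos: [0.4947, -0.0308, 0.0716]
tcp_rot: [0.724, 0.69, -0.0, -0.0]
force: [0.1, -1.0, -0.2]
grip_width: 0.0338
finger_force: 40.0
```

The relay is gripped at 34 mm and well centred, with no side force. Now I rock it about the bottom edge of its +x end, which raises end a.

```bash
python3 -m handwheel '[[[0.051,-0.0025,0.035,0.0005,0.0111,0,0],[0.051,-0.0025,0.031,0.0005,0.0111,0,0],[0.053,-0.0025,0.030,0.0005,0.0111,0,0],[0.053,-0.0025,0.029,0.0005,0.0111,0,0],[0,0,0,0,0,0,0]]]' 40
python3 -c "
from h import *
s=telemetry.sense();print(s['ee_pos'],(R.from_quat(s['tcp_rot'])*R.from_quat([.724,.69,0,0]).inv()).as_rotvec(),s['force'],s['torque'],s['grip_width'])"
```

```text
time: 9.62
ee_pos: [0.4991, -0.031, 0.0738]
tcp_rot: [0.722, 0.688, -0.049, -0.05]
force: [-1.2, 0.5, 0.1]
grip_width: 0.0332
finger_force: 40.0
[ 0.4990895  -0.03098212  0.07377787] [0.00575451 0.14013745 0.00015983] [-1.18672807  0.5464904   0.09177622] [ 0.07738484  0.0727016  -0.00607587] 0.03319322621086747
```

```bash
python3 -m handwheel '[[[0.055,-0.0025,0.026,0.0005,0.0111,0,0],[0.055,-0.0025,0.025,0.0005,0.0111,0,0],[0.057,-0.0025,0.022,0.0005,0.0111,0,0],[0.057,-0.0025,0.021,0.0005,0.0111,0,0],[0,0,0,0,0,0,0]]]' 40
python3 - <<'E'
from h import *
s=telemetry.sense();print(s['ee_pos'],(R.from_quat(s['tcp_rot'])*R.from_quat([.724,.69,0,0]).inv()).as_rotvec(),s['force'],s['torque'],s['grip_width'])
cv2.imwrite("pics/g2.png",cv2.resize(snapshot("scene")[190:260,295:375],None,fx=7,fy=7,interpolation=cv2.INTER_CUBIC))
E
```

```text
time: 10.25
ee_pos: [0.501, -0.0311, 0.0754]
tcp_rot: [0.717, 0.683, -0.098, -0.102]
force: [-4.8, 0.7, 3.0]
grip_width: 0.0336
finger_force: 40.0
[ 0.50097049 -0.03110571  0.07544034] [ 1.26961042e-02  2.84799873e-01 -9.98770885e-05] [-4.83925381  0.66564579  3.00294077] [ 0.0583096   1.16445713 -0.03319433] 0.03359510043830012
```

View pics/g2.png

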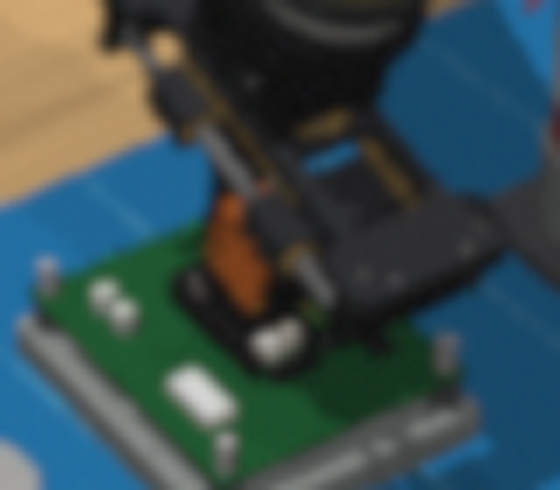

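The head is tilted 16 degrees with the gripper (orange leaning at crop (215,200) to (265,310)). The arm is pressing only 3 N down, and geometry puts end a about 10.6 mm up. Next I settle that ridge on nose a and tip back about it.

```bash
python3 -m handwheel '[[[-0.05,0.002,-0.037,0,0,0,0],[-0.047,0.002,-0.037,0,0,0,0],[-0.034,0.002,0.027,-0.0005,-0.0111,0,0],[-0.034,0.002,0.027,-0.0005,-0.0111,0,0],[-0.038,0.002,0.038,-0.0005,-0.0111,0,0],[-0.038,0.002,0.038,-0.0005,-0.0111,0,0],[0,0,0,0,0,0,0]]]' 40
python3 -c "
from h import *
s=telemetry.sense();print(s['ee_pos'],(R.from_quat(s['tcp_rot'])*R.from_quat([.724,.69,0,0]).inv()).as_rotvec(),s['force'],s['torque'],s['grip_width'])"
```

```text
time: 11.18
ee_pos: [0.4976, -0.031, 0.0775]
tcp_rot: [0.722, 0.688, -0.048, -0.051]
force: [-5.4, -0.0, 3.6]
grip_width: 0.0339
finger_force: 40.0
[ 0.49764559 -0.031012    0.07747505] [7.00862914e-03 1.39749949e-01 1.15054540e-04] [-5.39620492 -0.01497875  3.59501313] [-0.13890775  1.44722081 -0.01786497] 0.03385679402821498
```

```bash
python3 -m handwheel '[[[-0.046,0.002,0.040,-0.0005,-0.0111,0,0],[-0.046,0.002,0.040,-0.0005,-0.0111,0,0],[-0.049,0.002,0.037,-0.0005,-0.0111,0,0],[-0.049,0.002,0.037,-0.0005,-0.0111,0,0],[-0.051,0.002,0.033,-0.0005,-0.0111,0,0],[-0.051,0.002,0.033,-0.0005,-0.0111,0,0],[0,0,0,0,0,0,0]]]' 40
python3 - <<'E'
from h import *
s=telemetry.sense();print(s['ee_pos'],(R.from_quat(s['tcp_rot'])*R.from_quat([.724,.69,0,0]).inv()).as_rotvec(),s['force'],s['torque'],s['grip_width'])
cv2.imwrite("pics/g3.png",cv2.resize(snapshot("scene")[190:260,295:375],None,fx=7,fy=7,interpolation=cv2.INTER_CUBIC))
E
```

```text
time: 12.05
ee_pos: [0.494, -0.0307, 0.0823]
tcp_rot: [0.723, 0.69, 0.026, 0.026]
force: [-1.0, -1.7, 1.5]
grip_width: 0.0337
finger_force: 40.0
[ 0.49400191 -0.0307162   0.08225837] [-0.00261685 -0.07382736  0.00027755] [-1.00311066 -1.71366514  1.50624758] [-0.31209913 -0.07222687  0.02388102] 0.03369243768197316
```

View pics/g3.png

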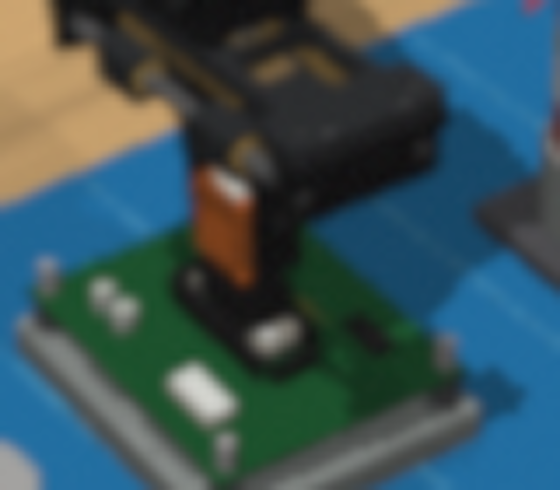

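The head now tips slightly the other way (orange at crop (225,225)) with almost no force on it. By geometry end a is 9.3 mm up and end b 12.2 mm, so both should be free. I lift gently by 3 mm and check the drag.

```bash
python3 -m handwheel '[[[0.01,0,0.05,0,0,0,0],[0.01,0,0.05,0,0,0,0],[0.01,0,0.05,0,0,0,0],[0,0,0,0,0,0,0]]]' 40
python3 -c "
from h import *
s=telemetry.sense();print(s['ee_pos'],s['force'],s['torque'],s['grip_width'])"
```

```text
time: 12.6
ee_pos: [0.4939, -0.0307, 0.0846]
tcp_rot: [0.723, 0.69, 0.024, 0.026]
force: [3.1, -0.8, -0.8]
grip_width: 0.0336
finger_force: 40.0
[ 0.49392987 -0.03072346  0.08456048] [ 3.05156545 -0.76395293 -0.79029393] [-0.11632188 -0.63430266 -0.00179949] 0.0336454080696257
```

There's no drag, only the relay's weight. I level it and lift to 30 mm.

```bash
python3 -m handwheel '[[[0.01,0,0.1,0,0,0,0],[0.02,0,0.1,0.0003,0.0076,0,0],[0.02,0,0.1,0.0003,0.0076,0,0],[0.02,0,0.15,0.0003,0.0076,0,0],[0,0,0.2,0,0,0,0],[0,0,0.2,0,0,0,0],[0,0,0,0,0,0,0],[0,0,0,0,0,0,0]]]' 40
python3 - <<'E'
from h import *
s=telemetry.sense();print(s['ee_pos'],(R.from_quat(s['tcp_rot'])*R.from_quat([.724,.69,0,0]).inv()).as_rotvec(),s['force'],s['torque'],s['grip_width'])
cv2.imwrite("pics/g4.png",cv2.resize(snapshot("scene")[150:270,290:430],None,fx=5,fy=5,interpolation=cv2.INTER_CUBIC))
E
```

```text
time: 13.6
ee_pos: [0.4946, -0.0306, 0.1015]
tcp_rot: [0.724, 0.69, -0.001, -0.001]
force: [0.2, 0.7, -1.3]
grip_width: 0.0341
finger_force: 40.0
[ 0.49458271 -0.03063245  0.10150019] [-5.19208794e-05  1.81792831e-03  3.14006433e-04] [ 0.2420742   0.74974131 -1.2539897 ] [-0.15579716  0.03116027  0.07904393] 0.034073350369164465
```

View pics/g4.png

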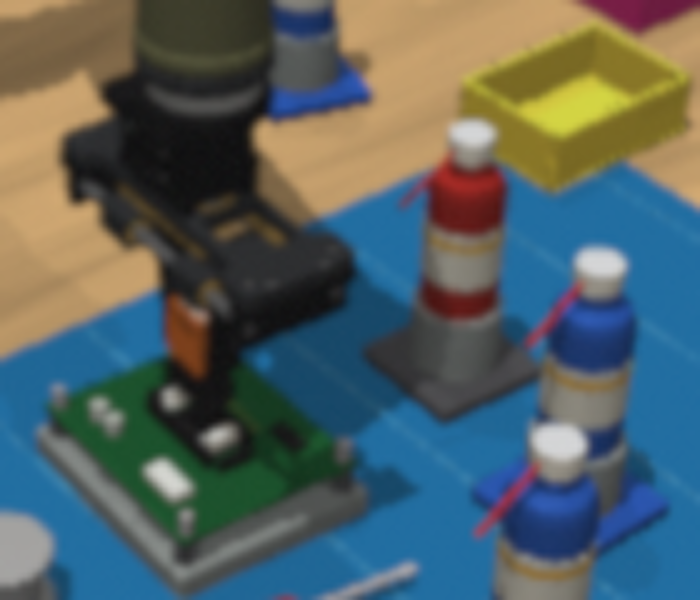

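The relay is clear of both clips (visible at (173,395) and (220,435)), upright, and about 30 mm up. The measured weight of 1.25 N matches the relay, and the board and cap are back at rest. Handing in.

```bash
python3 -c "
from station import robot
print(robot.close_job())"
```

```text
the job is handed in; nothing more can be done
None
```

I pressed the red can's cap and let it spring back, rocked the relay free one end at a time (16 degrees at most), and handed in at about 14 s with it held upright about 30 mm above its seat; nothing else was touched, and the handover returned no verdict.

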